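Lock the filter cap

TASK

After a filter change, one of the three filters on the bench still has its cap unlocked: it stands higher than the other two, and its grip bar lies across the line of the hose stubs. Push that cap down against its spring, turn it a quarter turn clockwise (seen from above) and let go, so that it rises into its lock with the bar in line with the stubs. Do not press on or grip the other two filters.

Things in the scene. Friction and masses are not known exactly. Their poses are not given: they have to be found in the camera images.
- cap: Unlocked cap, loose, 0.18 kg: grey disc 88 mm wide, skirted; upright grip bar on top, 50 long (cap's x), 12 thick, 28 high, centred. Origin on its axis, under hidden lugs: disc top 41, bar top 69 mm above. Starts 66 mm above the housing's origin, bar along housing x within 3 deg. Push 12-22 mm (aim 17; 22 = stop) to free it, turn 80-95 deg clockwise; let go: it rises to 58 mm, locked.
- housing: Filter housing under that cap, fixed: white cylinder 72 mm wide, 74 high, on a foot 100 x 76 mm. Origin: centre of underside, at bench height; z up. Two steel hose stubs along +y and -y, reaching 66 mm. Cap's bar lies along its x unlocked, y locked. Spring: 5 N at first, 11 N at 17 mm, 13 N at the stop. Turns clockwise only, to a stop near 100 deg; play 4 mm sideways, 10 deg.
- filter_b: Another filter, same look and size, fixed, its cap already locked: bar in line with its stubs (its y axis), bar top 127 mm above the bench (unlocked one: 135 mm). Origin: centre of the underside. Leave alone.
- filter_c: The third filter, just like filter_b, its cap locked too: bar along its y axis, bar top 127 mm above the bench. Origin: centre of the underside. Leave alone.
There are look-alikes about, which are no part of the job. What is shaped like the cap but orange or turquoise is not meant. What is shaped like the housing but red is not meant.

How it is judged:
On the way, in this order (a step that is already met when the one before it is completed fails the run):
1. the cap is pushed down at least 11 mm, its bar still across the stubs (not yet turned) (z of cap in the frame of housing below 0.055 m and angle between the x axis of cap and the x axis of housing, either way round below 0.7 rad).
2. held down, the cap is turned until its bar lies in line with the stubs (z of cap in the frame of housing below 0.0555 m and angle between the x axis of cap and the y axis of housing, either way round below 0.45 rad).
At the end, for the whole second after the job is handed in: The cap is locked and at rest on its housing: its bar within 20 degrees of the line of the stubs, its origin 56 to 61 mm above the housing's origin (risen into the lock, neither held down nor popped out), upright within 5 degrees and within 10 mm of the housing's axis, released (angle between the x axis of cap and the y axis of housing, either way round below 0.35 rad and z of cap in the frame of housing between 0.056 and 0.061 m and horizontal distance between cap and housing below 0.01 m and angle between cap's own z axis and vertical below 0.1 rad and linear speed of cap below 0.02 m/s); the robot touches nothing.
It fails at once if the gripper presses on or grips one of the two locked filters (more than 5 N) (contact force between the fingers and filter_b above 5 N or contact force between the fingers and filter_c above 5 N).
It also fails if it takes over 35 s, if anything falls off the work surface, if the arm or the gripper's body presses on something with over 40 N, if the wrist force passes 120 N, or if a joint passes its speed limit or range.

ROBOT

A 7-joint arm with a two-finger parallel gripper is mounted at the origin on the work surface. World frame = base frame: x ahead of the robot, y to its left, z up, the work surface at z = 0. Lengths are in m, angles in rad, forces in N, time in s.
With the tool pointing down it reaches from about 0.425 to 0.925 m from the base axis. Payload 6.8 kg.
Tool frame: the origin (TCP) lies midway between the tips of the shut fingers; the grasp point (between the pads) lies r.grip_point_offset behind it (r.grip_point_offset is the distance from the TCP to the grasp point, in m); z points along the fingers, y is the direction in which the jaws open and shut (so a half turn about z gives the same grasp; the last joint's range is limited). The gripper opens to 85 mm and grips with 20 to 120 N. Pads are 22 mm wide; open, the fingers measure 114 mm over their backs; the gripper's body (76 mm by 85 mm) begins 54 mm behind the grasp point. The pads swing forward as they close: fully open they stand 13 mm farther back than shut.
Start: joints at [-1.38, 0.477, 0.022, 1.555, -0.011, 1.109, -0.083], TCP at [0.199, 0.645, 0.231] pointing down, gripper open.
Joint ranges: [-2.96, 2.96], [-0.34, 2.1], [-1.41, 1.46], [0.24, 2.44], [-1.37, 4.51], [0.17, 1.92], [-2.96, 2.96]. Speed limits (rad/s): [2.39, 2.39, 3.14, 3.14, 3.14, 3.14, 3.14].

INTERFACE

Orientations are given as a rotation vector (axis times angle).
In Python, from bench import r gives the robot as it stands. The module is installed in compiled form; this text tells all that it offers.
- The arm moves only by the tool play_rows, never from a script. Its argument "deltas" is a list of rows, each a list of 3 entries, a list of its own where there are three numbers: the finger opening in mm, from 0 to 85.4, then the shift along the tool's x, y, z in mm, then the turn, a rotation vector about the tool's x, y, z in rad. A call has 1 to 8 rows; each row is the pose to reach, as a shift and turn from the pose measured when the call began, along the tool's axes at that moment; what a row does not reach only later rows make up. A row lasts 1/8 s, in which the tool goes at most 62.5 mm and 10.7 degrees, less where a joint would pass 70% of its speed; a pose out of reach is approached as far as the arm can. A call with a gripper value outside its range is refused whole. The fingers move at their own pace and stop on an object; "squeeze" is the grip in N (left out, the last holds). Time passes only in rows, so rows that repeat a pose let the fingers close. It gives the time, the measured TCP pose, the force and the opening at its end, in the units of the state.
- r.get_obs(): the state, without advancing time (a new reading comes with each control period).
- r.grab_frame(name): name is "side" or "top" or "wrist"; returns (picture, depth): 420x560x3 uint8, red, green, blue; 420x560 float32, m along the optical axis (not along the pixel's ray), 0 where there is no reading.
- r.camera_model(name): a dict with "mtx" (3x3 intrinsics, pixels), "D" ([k1, k2, p1, p2, k3] as OpenCV has them; the pictures are not rectified), "rvec" (rotation vector, rad) and "tvec" (3), from world to camera coordinates, as OpenCV has them; the wrist camera has in their place "T_tool_cam" (4x4, takes a point from camera to tool coordinates, whose origin is the TCP and whose axes are the flange's). Camera axes: x right, y down, z forward; pixel columns grow to the right and rows downward; lengths in m; the calibration is good to about 2 mm. A picture is of the moment at which its call begins: read the wrist's pose just before it. camera_model takes no time and is no camera call.
- r.hand_in(): hands the job in, once; it reports no verdict.
The state is a dict: "clock": time; "joints": joint angles; "qvel": joint speeds; "tau": joint torques, N m; "tcp_pos": TCP position; "orientation": TCP orientation; "contact_force": force on the tool from outside, world axes, zero at the start; "moment": the same for the moment, N m; "grip_width": finger opening in m.
Only numpy, scipy, OpenCV 4.12 (cv2) and the standard library are available. Lean on these libraries where they do the work, as an engineer would, in place of code of your own. Each camera call takes 0.05 s, during which the arm holds its last target. There are 200 camera calls.

## Working session

There is one attempt and no reset: what is moved stays moved. The work goes in short steps, Python scripts to look and compute and a tool call to move; the robot and the scene stay as the last step left them, time stands still between calls to the robot, and variables do not carry over. Pictures are saved under pics/ and viewed, about 8 in all and at most 12, crops included, and the job is handed in when it is done.

Besides the shell and the picture viewer there is one more tool, called after ">>>" by a JSON object that holds its "method" and its "body". play_rows: Moves the arm, as the interface text tells. Its arguments: {"type":"object","properties":{"deltas":{"type":"array"},"squeeze":{"type":"number"}},"required":["deltas"]}

```bash
mkdir -p pics
python3 - <<'E'
from bench import r
import cv2,numpy as np
o=r.get_obs();print({k:np.round(v,3) for k,v in o.items()},r.grip_point_offset)
for n in("top","side"):
    p,d=r.grab_frame(n);cv2.imwrite(f"pics/{n}0.png",p[:,:,::-1]);np.save(f"pics/{n}0.npy",d)
    m=r.camera_model(n);print(n,m, (d>0).mean())
print(r.camera_model("wrist"))
E
```

```text
{'clock': np.float64(0.0), 'joints': array([-1.38 ,  0.478,  0.022,  1.556, -0.011,  1.109, -0.083]), 'qvel': array([ 0.001,  0.001,  0.001,  0.001,  0.   , -0.001, -0.001]), 'tau': array([-1.0000e-03, -5.9645e+01,  1.6070e+00, -2.8121e+01,  1.2000e-02,
        9.0000e-03,  0.0000e+00]), 'tcp_pos': array([0.199, 0.645, 0.23 ]), 'orientation': array([-4.680e-01, -3.106e+00,  3.000e-03]), 'contact_force': array([-0.248,  0.405, -0.544]), 'moment': array([ 0.016, -0.04 ,  0.042]), 'grip_width': np.float64(0.085)} 0.0187
top {'mtx': array([[517.94992463,   0.        , 279.68955027],
       [  0.        , 517.94992463, 209.93908341],
       [  0.        ,   0.        ,   1.        ]]), 'D': array([-0.04726438,  0.        ,  0.        ,  0.        ,  0.        ]), 'rvec': array([ 2.15864018, -2.14486218,  0.12695015]), 'tvec': array([0.00933702, 0.51357053, 0.7809676 ])} 0.9959311224489796
side {'mtx': array([[396.06387589,   0.        , 279.47800449],
       [  0.        , 396.06387589, 207.39674365],
       [  0.        ,   0.        ,   1.        ]]), 'D': array([-0.08900365,  0.        ,  0.        ,  0.        ,  0.        ]), 'rvec': array([ 0.82673702, -2.36223697,  1.29414367]), 'tvec': array([0.40783405, 0.21859897, 0.45288472])} 0.9959821428571428
{'mtx': array([[370.24806605,   0.        , 283.37224393],
       [  0.        , 370.24806605, 213.30696535],
       [  0.        ,   0.        ,   1.        ]]), 'D': array([0.03038232, 0.        , 0.        , 0.        , 0.        ]), 'T_tool_cam': array([[ 3.62906516e-04, -9.61460892e-01, -2.74941486e-01,
         6.99018216e-02],
       [ 9.99999897e-01,  2.73780962e-04,  3.62538197e-04,
         5.02750614e-04],
       [-2.73292554e-04, -2.74941589e-01,  9.61460893e-01,
        -1.42601642e-01],
       [ 0.00000000e+00,  0.00000000e+00,  0.00000000e+00,
         1.00000000e+00]])}
```

View pics/top0.png

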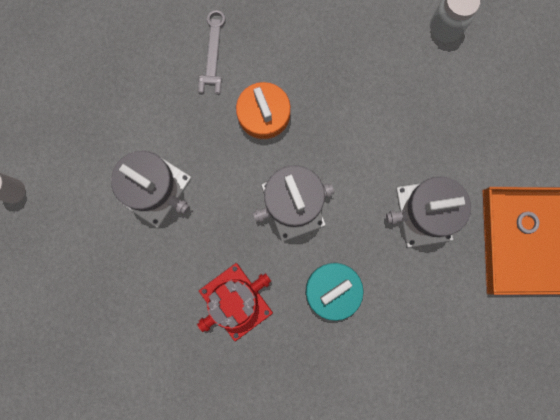

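View pics/side0.png

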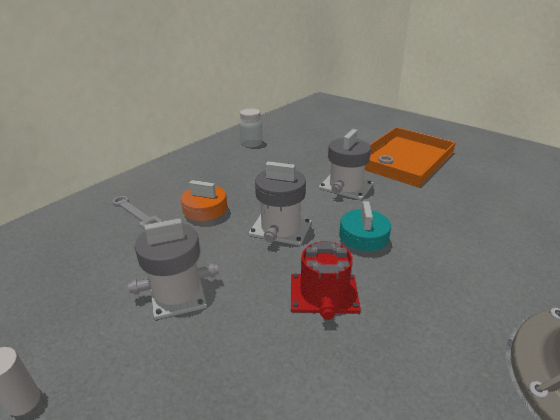

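The top view shows the grey-capped filters at pixels (145,182), (294,197) and (438,207). The look-alikes are the orange cap (263,109), the turquoise cap (335,292) and the red housing (235,302). On the middle filter the stubs at (262,215) and (328,190) lie across the bar (288,178)-(301,209). The left filter's bar points at its stub (181,207) and the right one's at (394,217). So I choose the middle one. In the side view it stands at (280,190), bar at (281,171). Next I measure it.

```bash
cat > h.py <<'E'
import cv2,numpy as np
from scipy.spatial.transform import Rotation as R
from bench import r
def cam(n,o=None):
    m=r.camera_model(n)
    if n=="wrist":
        T=np.eye(4);T[:3,:3]=R.from_rotvec(o["orientation"]).as_matrix();T[:3,3]=o["tcp_pos"];T=T@m["T_tool_cam"]
        return m["mtx"],m["D"],T[:3,:3],T[:3,3]
    Q=R.from_rotvec(m["rvec"]).as_matrix().T
    return m["mtx"],m["D"],Q,-Q@m["tvec"]
def ray(c,uv):
    K,D,Q,t=c
    p=cv2.undistortPoints(np.array(uv,float).reshape(-1,1,2),K,D)[:,0]
    return np.c_[p,np.ones(len(p))]@Q.T,t
def onz(c,uv,z):
    d,t=ray(c,uv);return t+d*((z-t[2])/d[:,2])[:,None]
def pts(c,uv,dep):
    d,t=ray(c,uv);return t+d*np.asarray(dep)[:,None]
E
python3 - <<'E'
from h import *
W={"top":[("L",100,140,185,215),("M",255,160,335,245),("R",400,170,475,250)],"side":[("M",250,150,312,205)]}
for n in W:
    im=cv2.imread(f"pics/{n}0.png");d=np.load(f"pics/{n}0.npy");c=cam(n)
    v,u=np.mgrid[:420,:560]
    for w,x0,y0,x1,y1 in W[n]:
        s=(slice(y0,y1),slice(x0,x1))
        uv=np.c_[u[s].ravel(),v[s].ravel()];P=pts(c,uv,d[s].ravel()).reshape(-1,3)
        bri=im[s].reshape(-1,3).mean(1)
        k=(bri>150)&(P[:,2]>.105)
        q=P[k];z=np.percentile(q[:,2],[50,90]);t=q[abs(q[:,2]-z[1])<.005] 
        rect=cv2.minAreaRect((t[:,:2]*1000).astype(np.float32));b=cv2.boxPoints(rect)
        e=[b[1]-b[0],b[2]-b[1]];e=max(e,key=np.linalg.norm)
        print(n,w,k.sum(),"z",z.round(4),"rect",np.round(rect[0],1),np.round(rect[1],1),"ang",np.degrees(np.arctan2(e[1],e[0])).round(1),"px",uv[k].mean(0).round(1))
        k=(P[:,2]>.08)&(bri<140);f=P[k];zz=np.median(f[:,2]);k2=abs(f[:,2]-zz)<.006
        (cc,rad)=cv2.minEnclosingCircle((f[k2][:,:2]*1000).astype(np.float32));print("  disc z",zz.round(4),np.round(cc,1),round(rad,1))
# two-view triangulation of bar-top corner ends of M and stub tips at z~?
c=cam("top")
for uv in [(262,215),(328,190)]:
    d=np.load("pics/top0.npy");print("stub",pts(c,[uv],[d[uv[1],uv[0]]]).round(4))
im=cv2.imread("pics/top0.png")[140:270,230:360];cv2.imwrite("pics/m.png",cv2.resize(im,None,fx=4,fy=4,interpolation=3))
E
```

```text
top L 257 z [0.1261 0.1276] rect [549.5 216.8] [48.5 11. ] ang 57.8 px [134.6 175.3]
  disc z 0.098 [549.5 217.4] 43.9
top M 282 z [0.1342 0.1359] rect [526.9  -8.4] [49.2 11. ] ang 23.0 px [294.3 191.2]
  disc z 0.1063 [527.2  -8.1] 44.1
top R 263 z [0.1262 0.1278] rect [ 513.3 -222. ] [10.7 48.4] ang -81.2 px [446.7 202.5]
  disc z 0.0981 [ 512.7 -221.8] 43.9
side M 87 z [0.1343 0.135 ] rect [526.9  -6.8] [47.  11.2] ang 24.8 px [279.8 164.1]
  disc z 0.1061 [526.4  -7.3] 44.8
stub [[0.5054 0.0404 0.0322]]
stub [[ 0.545  -0.063   0.0368]]
```

View pics/m.png

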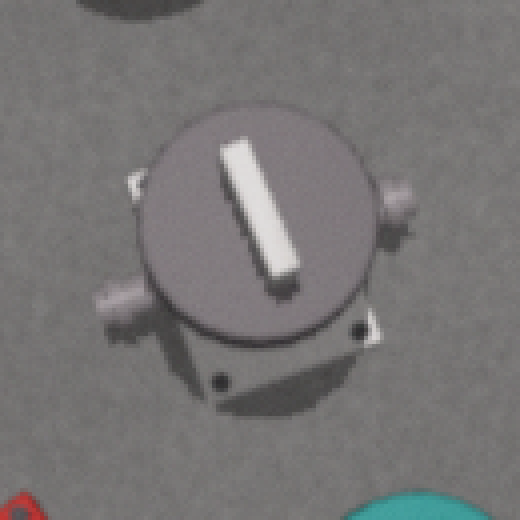

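The crop confirms it. The middle bar's top is at 0.135 m in both views, against 0.127 for the other two. The bar runs at about 23-24° and crosses the stubs, which lie along about 111°. Next: the approach.

```bash
cat > go.py <<'E'
from h import *
import sys
x,y,z,ang=map(float,sys.argv[1:5])  # ang: bar direction deg; tool y perpendicular
o=r.get_obs();Q=R.from_rotvec(o["orientation"]).as_matrix()
print("tcp",o["tcp_pos"].round(4),"ydir",np.degrees(np.arctan2(Q[1,1],Q[0,1])).round(2),"tilt z",Q[:,2].round(4),"q",o["joints"].round(3),"t",o["clock"].round(2),"F",o["contact_force"].round(1),"w",o["grip_width"])
s=(Q.T@(np.array([x,y,z])-o["tcp_pos"])*1000).round(1)
for k in(90,-90):
    a=np.radians(ang+k);Y=np.array([np.cos(a),np.sin(a),0]);Z=np.array([0,0,-1.]);T=np.c_[np.cross(Y,Z),Y,Z]
    print("shift",s,"turn",R.from_matrix(Q.T@T).as_rotvec().round(4))
E
python3 go.py 0.527 -0.008 0.22 23.5
```

```text
Traceback (most recent call last):
  File "go.py", line 5, in <module>
    print("tcp",o["tcp_pos"].round(4),"ydir",np.degrees(np.arctan2(Q[1,1],Q[0,1])).round(2),"tilt z",Q[:,2].round(4),"q",o["joints"].round(3),"t",o["clock"].round(2),"F",o["contact_force"].round(1),"w",o["grip_width"])
                                                                                                                                                  ^^^^^^^^^^^^^^^^
AttributeError: 'float' object has no attribute 'round'
```

```bash
sed -i 's/o\["clock"\].round(2)/o["clock"]/' go.py; python3 go.py 0.527 -0.008 0.22 23.5
```

```text
tcp [0.1986 0.6446 0.2304] ydir 72.88 tilt z [-4.0e-04 -1.6e-03 -1.0e+00] q [-1.38   0.478  0.022  1.556 -0.012  1.109 -0.083] t 0.1 F [1.5 0.3 0.2] w 0.08541254770890613
shift [-506.  -526.9   11.4] turn [-1.60e-03 -5.00e-04 -7.09e-01]
shift [-506.  -526.9   11.4] turn [-6.0000e-04  2.1000e-03  2.4326e+00]
```

>>> {"method": "play_rows", "body": {"deltas": [[85, [-253, -263, 6], [0, 0, -0.35]], [85, [-253, -263, 6], [0, 0, -0.35]], [85, [-253, -263, 6], [0, 0, -0.35]], [85, [-253, -263, 6], [0, 0, -0.35]], [85, [-253, -263, 6], [0, 0, -0.35]], [85, [-253, -263, 6], [0, 0, -0.35]], [85, [-253, -263, 6], [0, 0, -0.35]], [85, [-253, -263, 6], [0, 0, -0.35]]], "squeeze": 60}}

```text
clock: 1.1
tcp_pos: [0.3626, 0.3193, 0.2249]
orientation: [0.081, -3.14, 0.002]
contact_force: [0.3, 0.4, -0.5]
grip_width: 0.0853
```

```bash
python3 go.py 0.527 -0.008 0.22 23.5
```

```text
tcp [0.3626 0.3193 0.2249] ydir 92.94 tilt z [-6.0e-04 -1.2e-03 -1.0e+00] q [-0.908  0.167  0.063  2.011 -0.012  0.965  0.784] t 1.1 F [ 0.3  0.4 -0.5] w 0.08532594784547493
shift [-147.4 -335.3    5.2] turn [-0.001  -0.0009 -0.3588]
shift [-147.4 -335.3    5.2] turn [-1.2000e-03  1.4000e-03  2.7828e+00]
```

>>> {"method": "play_rows", "body": {"deltas": [[85, [-147, -335, 5], [0, 0, -0.36]], [85, [-147, -335, 5], [0, 0, -0.36]], [85, [-147, -335, 5], [0, 0, -0.36]], [85, [-147, -335, 5], [0, 0, -0.36]], [85, [-147, -335, 5], [0, 0, -0.36]], [85, [-147, -335, 5], [0, 0, -0.36]], [85, [-147, -335, 5], [0, 0, -0.36]], [85, [-147, -335, 5], [0, 0, -0.36]]]}}

```text
clock: 2.1
tcp_pos: [0.5267, -0.0062, 0.2197]
orientation: [0.644, -3.073, 0.001]
contact_force: [0.8, 1.0, -0.8]
grip_width: 0.0849
```

```bash
python3 - <<'E'
from h import *
o=r.get_obs();c=cam("wrist",o);p,d=r.grab_frame("wrist");im=p[:,:,::-1].copy()
v,u=np.mgrid[:420,:560];uv=np.c_[u.ravel(),v.ravel()];P=pts(c,uv,d.ravel());b=im.reshape(-1,3).mean(1)
k=(d.ravel()>0)&(abs(P[:,2]-.1345)<.006)&(b>130)&(np.hypot(P[:,0]-.527,P[:,1]+.008)<.04)
t=P[k];rect=cv2.minAreaRect((t[:,:2]*1000).astype(np.float32));B=cv2.boxPoints(rect);e=max([B[1]-B[0],B[2]-B[1]],key=np.linalg.norm)
print(k.sum(),np.median(t[:,2]),rect,np.degrees(np.arctan2(e[1],e[0])))
cv2.imwrite("pics/w1.png",im)
E
python3 go.py 0.527 -0.008 0.111 23.5
```

```text
1222 0.1349019842750031 ((528.1322631835938, -7.405813217163086), (49.20985794067383, 11.701546669006348), 23.022218704223633) 23.022198
tcp [ 0.5264 -0.0053  0.2198] ydir 113.75 tilt z [-1.5e-03 -5.0e-04 -1.0e+00] q [-0.359  0.248  0.296  1.937 -0.087  0.97   1.964] t 2.15 F [ 0.1 -0.3 -0.1] w 0.08480619262459438
shift [  0.4  -2.8 108.8] turn [ 0.0002 -0.0016  0.0043]
shift [  0.4  -2.8 108.8] turn [ 2.5000e-03  3.0000e-04 -3.1373e+00]
```

View pics/w1.png

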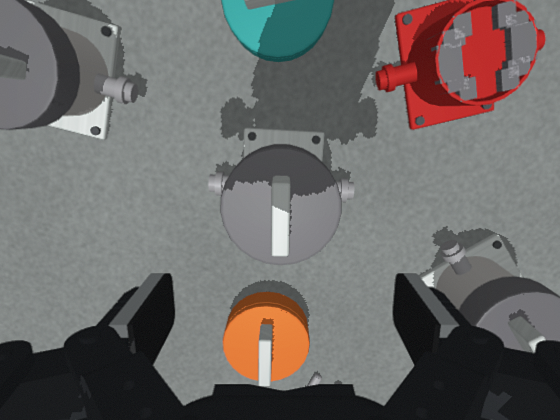

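The wrist view shows the bar at (281,215), with the stubs at (215,183) and (347,190) on either side of it. It measures (528,-7), 23°, top at 0.135, which agrees with the fixed cameras. I descend around the bar and close.

>>> {"method": "play_rows", "body": {"deltas": [[60, [0, -2, 40], [0, 0, 0.01]], [60, [0.5, -2.5, 80], [0, 0, 0.01]], [60, [0.5, -2.5, 100], [0, 0, 0.01]], [50, [0.5, -2.5, 109], [0, 0, 0.01]], [25, [0.5, -2.5, 109], [0, 0, 0.01]], [0, [0.5, -2.5, 109], [0, 0, 0.01]], [0, [0.5, -2.5, 109], [0, 0, 0.01]], [0, [0.5, -2.5, 109], [0, 0, 0.01]]], "squeeze": 60}}

```text
clock: 3.15
tcp_pos: [0.5275, -0.0073, 0.1116]
orientation: [-0.631, 3.077, 0.001]
contact_force: [-0.4, 2.3, 3.1]
grip_width: 0.0109
```

>>> {"method": "play_rows", "body": {"deltas": [[0, [0, 0, 0], [0, 0, 0]], [0, [0, 0, 0], [0, 0, 0]]]}}

```text
clock: 3.4
tcp_pos: [0.5275, -0.0073, 0.1117]
orientation: [-0.631, 3.077, 0.001]
contact_force: [0.1, 0.6, 2.6]
grip_width: 0.0108
```

```bash
python3 go.py 0.528 -0.008 0.094 23
```

```text
tcp [ 0.5275 -0.0073  0.1117] ydir 113.18 tilt z [ 3.e-04  5.e-04 -1.e+00] q [-0.32   0.398  0.267  2.028 -0.154  0.733  2.017] t 3.4 F [0.1 0.6 2.6] w 0.010752252280801823
shift [-0.2 -0.8 17.7] turn [0.0003 0.0005 0.0031]
shift [-0.2 -0.8 17.7] turn [-7.0000e-04  5.0000e-04 -3.1385e+00]
```

>>> {"method": "play_rows", "body": {"deltas": [[0, [0, 0, 5], [0, 0, 0]], [0, [0, 0, 10], [0, 0, 0]], [0, [0, 0, 14], [0, 0, 0]], [0, [0, 0, 17.5], [0, 0, 0]], [0, [0, 0, 17.5], [0, 0, 0]], [0, [0, 0, 17.5], [0, 0, 0]]]}}

```text
clock: 4.15
tcp_pos: [0.5276, -0.0074, 0.0944]
orientation: [-0.631, 3.077, 0.001]
contact_force: [-2.4, 0.8, 8.9]
grip_width: 0.0108
```

```bash
cat > disc.py <<'E'
from h import *
import sys
o=r.get_obs();print("tcp",o["tcp_pos"].round(4),"F",o["contact_force"].round(1),"M",o["moment"].round(2),"w",o["grip_width"])
for n in ("top","side"):
    p,d=r.grab_frame(n);im=p[:,:,::-1];cv2.imwrite(f"pics/{n}{sys.argv[1]}.png",im)
    v,u=np.mgrid[:420,:560];P=pts(cam(n),np.c_[u.ravel(),v.ravel()],d.ravel())
    rr=np.hypot(P[:,0]-.527,P[:,1]+.008);k=(rr<.042)&(P[:,2]>.07)&(P[:,2]<.115)&(d.ravel()>0)
    h,e=np.histogram(P[k,2],bins=np.arange(.07,.115,.001));i=h.argmax();print(n,"disc z mode",e[i].round(4),h[i],np.median(P[k][abs(P[k,2]-e[i])<.003,2]).round(4))
    if len(sys.argv)>2:
        k=(im.reshape(-1,3).mean(1)>150)&(rr<.04)&(abs(P[:,2]-.127)<.006);t=P[k]
        rect=cv2.minAreaRect((t[:,:2]*1000).astype(np.float32));B=cv2.boxPoints(rect);e=max([B[1]-B[0],B[2]-B[1]],key=np.linalg.norm)
        print("  bar",np.median(t[:,2]).round(4),np.round(rect[0],1),np.round(rect[1],1),np.degrees(np.arctan2(e[1],e[0])).round(1))
E
python3 disc.py 2
```

```text
tcp [ 0.5276 -0.0074  0.0944] F [-2.4  0.8  8.9] M [0.3  0.62 0.06] w 0.01078954017243709
top disc z mode 0.07 0 nan
side disc z mode 0.088 272 0.089
  return _methods._mean(a, axis=axis, dtype=dtype,
  ret = ret.dtype.type(ret / rcount)
```

Side depth puts the disc at 0.089, which is 17 mm down. Now the clockwise turn (positive about tool z).

>>> {"method": "play_rows", "body": {"deltas": [[0, [0, 0, 0], [0, 0, 0.1]], [0, [0, 0, 0], [0, 0, 0.2]], [0, [0, 0, 0], [0, 0, 0.3]], [0, [0, 0, 0], [0, 0, 0.4]], [0, [0, 0, 0], [0, 0, 0.5]], [0, [0, 0, 0], [0, 0, 0.6]], [0, [0, 0, 0], [0, 0, 0.7]], [0, [0, 0, 0], [0, 0, 0.8]]]}}

```text
clock: 5.25
tcp_pos: [0.5288, -0.008, 0.095]
orientation: [0.622, 3.077, 0.001]
contact_force: [-1.0, -0.4, 8.4]
grip_width: 0.0109
```

```bash
python3 disc.py 3 2>/dev/null; python3 go.py 0.5276 -0.0074 0.0942 -65
```

```text
tcp [ 0.5288 -0.008   0.095 ] F [-1.  -0.4  8.4] M [-0.02  0.15  0.16] w 0.010851962087638391
top disc z mode 0.07 0 nan
side disc z mode 0.089 363 0.0894
tcp [ 0.5288 -0.0079  0.0949] ydir 67.18 tilt z [ 2.6e-03 -1.0e-04 -1.0e+00] q [-0.473  0.452  0.467  2.047 -0.307  0.706  1.361] t 5.35 F [-0.3 -0.5  8. ] w 0.011166576700128314
shift [ 1.3 -0.   0.7] turn [0.0018 0.002  0.7362]
shift [ 1.3 -0.   0.7] turn [-2.5000e-03  2.2000e-03 -2.4054e+00]
```

>>> {"method": "play_rows", "body": {"deltas": [[0, [0.5, 0, 1], [0, 0, 0.12]], [0, [1, 0, 1], [0, 0, 0.24]], [0, [1, 0, 1], [0, 0, 0.36]], [0, [1, 0, 1], [0, 0, 0.48]], [0, [1, 0, 1], [0, 0, 0.6]], [0, [1, 0, 1], [0, 0, 0.7]], [0, [1, 0, 1], [0, 0, 0.75]], [0, [1, 0, 1], [0, 0, 0.75]]]}}

```text
clock: 6.35
tcp_pos: [0.5291, -0.0081, 0.0944]
orientation: [1.705, 2.633, 0.003]
contact_force: [0.4, 0.4, 8.9]
grip_width: 0.0109
```

```bash
python3 disc.py 4 2>/dev/null; python3 go.py 0.5276 -0.0074 0.1035 -66
```

```text
tcp [ 0.5291 -0.0081  0.0944] F [0.4 0.4 8.9] M [ 0.02  0.02 -0.07] w 0.010856152225938765
top disc z mode 0.07 0 nan
side disc z mode 0.089 319 0.0891
tcp [ 0.5291 -0.0081  0.0944] ydir 24.18 tilt z [ 5.e-03 -9.e-04 -1.e+00] q [-0.621  0.498  0.666  2.058 -0.457  0.729  0.755] t 6.45 F [-1.2 -0.4  9.6] w 0.011234663295820568
shift [ 1.3 -1.1 -9.1] turn [0.0042 0.0029 0.0031]
shift [ 1.3 -1.1 -9.1] turn [-0.0045  0.0066 -3.1385]
```

View pics/side4.png

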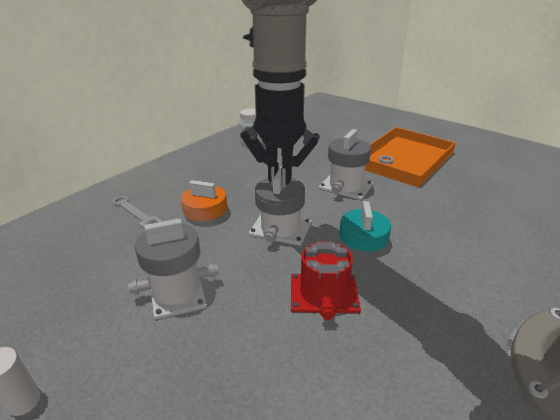

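The side view shows the bar at (278,180), now pointing along the stub at (271,233), with the cap still held down. I ease it up about 8 mm, open and retreat.

>>> {"method": "play_rows", "body": {"deltas": [[0, [0, 0, -4], [0, 0, 0]], [0, [0, 0, -7.5], [0, 0, 0]], [0, [0, 0, -8], [0, 0, 0]], [30, [0, 0, -8], [0, 0, 0]], [45, [0, 0, -8], [0, 0, 0]], [45, [0, 0, -8], [0, 0, 0]]]}}

```text
clock: 7.2
tcp_pos: [0.529, -0.0083, 0.1021]
orientation: [1.705, 2.633, 0.002]
contact_force: [-0.1, -0.2, 0.9]
grip_width: 0.0449
```

>>> {"method": "play_rows", "body": {"deltas": [[50, [0, 0, -10], [0, 0, 0]], [50, [0, 0, -40], [0, 0, 0]], [50, [0, 0, -80], [0, 0, 0]], [50, [0, 0, -120], [0, 0, 0]], [50, [100, 0, -130], [0, 0, 0]], [50, [150, 0, -130], [0, 0, 0]], [50, [150, 0, -130], [0, 0, 0]]]}}

```text
clock: 8.07
tcp_pos: [0.4654, 0.1321, 0.2323]
orientation: [1.699, 2.638, 0.004]
contact_force: [0.6, -1.2, -0.2]
grip_width: 0.0499
```

```bash
python3 disc.py 5 bar
```

```text
tcp [0.4654 0.1321 0.2323] F [ 0.6 -1.2 -0.2] M [ 0.03 -0.04 -0.02] w 0.04985369249394111
top disc z mode 0.098 687 0.0983
  bar 0.1262 [528.3  -8.5] [12.4 49.7] -65.8
side disc z mode 0.098 429 0.0984
  bar 0.1263 [527.8  -7.2] [10.7 49. ] -65.9
```

View pics/side5.png

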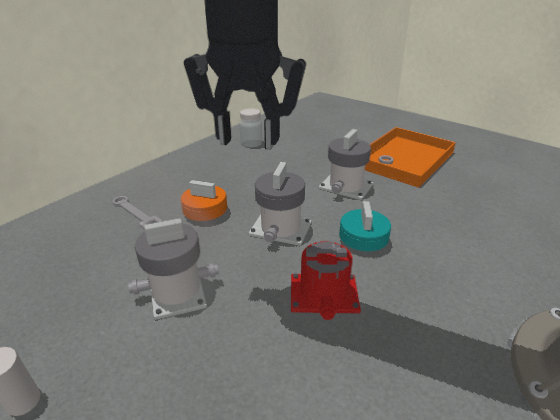

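The cap is locked: disc at 0.098, bar top at about 0.126-0.127 like the other two, bar at -66° with the stubs at about -69°. The gripper is clear. I hand in.

```bash
python3 -c "
from bench import r
print(r.hand_in())"
```

```text
the job is handed in; nothing more can be done
None
```

The middle filter's cap now appears locked, and the job is handed in at about 8 s on the clock. I gripped its bar, pushed it down 17 mm (side depth), turned it 89° clockwise held down, eased it up 8 mm, let go and moved clear.

**Last checks:**
- **Height:** top and side views both put the disc at 98 mm, so the cap's origin is about 57 mm up. The bar top measured about 126 mm, against 126-127 mm for the two locked filters.
- **Alignment:** the bar lies at -66° and the stubs at about -69°. The cap is within about 2 mm of where its centre was before.
- **Other filters:** nothing else was touched, and the wrist force stayed around 10 N or less in every reading.

**Disagreements:** none of the checks conflicted. The top camera could not see the disc while the gripper was over it, so the push depth rests on the side view and the tool height, which agreed. I did not measure the cap's tilt separately.

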